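# Peel a tray off the stuck stack for filling

## Robot

A 6-joint arm with a two-finger parallel gripper is mounted at the origin on the work surface. World frame = base frame: x ahead of the robot, y to its left, z up, the work surface at z = 0. Lengths are in m, angles in degrees, forces in N, time in s.
With the tool pointing down it reaches from about 0.35 to 0.875 m from the base axis. Payload 4.2 kg.
Tool frame: the origin (TCP) lies midway between the tips of the shut fingers; the grasp point (between the pads) lies 19 mm behind it; z points along the fingers, y is the line along which they close (so a half turn about z gives the same grasp; the last joint's range is limited). The gripper opens to 87 mm and grips with 3 to 60 N. Pads are 19 mm wide; open, the fingers measure 117 mm over their backs; the gripper's body (75 mm by 190 mm) begins 51 mm behind the grasp point.
Start: joints at [87.926, 22.042, 0.453, 0, -68.411, -14.817], TCP at [0.182, 0.598, 0.223] pointing down, gripper open.
Joint ranges: [-179.83, 179.83], [-69.29, 118.12], [-61.27, 80.66], [-181.25, 117.63], [-171.15, -9.14], [-177.46, 177.46]. Speed limits (degrees/s): [159.86, 159.86, 180, 180, 180, 180].

## Interface

Orientations are given as a 3x3 rotation matrix whose columns are the frame's x, y, z axes.
In Python, from station import r, eyes, workorder gives the robot as it stands (r), with the cameras (eyes) and the job (workorder).
- The arm moves only by the tool steer_hand, called in YAML: its name, and indented under it one key for each argument. Schema: {"type":"object","properties":{"rows":{"type":"array","items":{"type":"number"},"minItems":7,"maxItems":56},"only":{"type":"string"},"quiet":{"type":"boolean"},"lines":{"type":"string"}},"required":["rows"],"additionalProperties":false}. rows is one flat list of numbers that holds 1 to 8 rows one after another, with no inner brackets; each row has 7 numbers: the opening from 0.0 (shut) to 1.0 (fully open), then dx, dy, dz in units of 100 mm, then a rotation vector rx, ry, rz in units of 2 degrees; each row is the pose to reach, as a shift and turn from the pose commanded when the call began, along the tool's axes at that moment; what a row does not reach only later rows make up. A row lasts 1/10 s, in which the tool goes at most 0.05 m and 8.59 degrees, less where a joint would pass 70% of its speed; a pose out of reach is approached as far as the arm can. The fingers move at their own pace and stop on an object; the grip force is fixed at half the most. Time passes only in rows, so rows that do not move let the fingers close. The tool returns the time, the measured TCP pose, the force, the opening and the grip force at its end. only (a regular expression) keeps the lines of the reply that match it, lines (a string "A,B") keeps lines A to B, and quiet returns only ok. Input that does not fit is refused with a message, and nothing moves.
- r.sense(): the state, without advancing time (a new reading comes with each control period).
- eyes.capture(name): name is "scene" or "side" or "wrist"; returns a dict with "pixels" (400x640x3 uint8, red, green, blue), "z_map" (400x640 float32, m along the optical axis (not along the pixel's ray), 0 where there is no reading), "K" (3x3 intrinsics, pixels), "world_from_camera" (4x4, takes a point from camera to world coordinates). Camera axes: x right, y up, looking along -z (the intrinsics and any distortion apply to the point x, -y, -z); pixel columns grow to the right and rows downward; lengths in m; the calibration is good to about 2 mm. A picture is of the moment at which its call begins.
- workorder.finish_job(): hands the job in; it is judged then, once.
The state is a dict: "time_s": time; "joints": joint angles; "joint_velocities": joint speeds; "effort": joint torques, N m; "tcp_pos": TCP position; "ee_rot": TCP orientation; "wrist_force": force on the tool from outside, world axes, zero at the start; "moment": the same for the moment, N m; "gripper_width": opening from 0.0 (shut) to 1.0 (fully open); "gripper_force": force on a finger pad.
Only numpy, scipy, OpenCV 4.12 (cv2) and the standard library are available. Lean on these libraries where they do the work, as an engineer would, in place of code of your own. Each camera call takes 0.05 s, during which the arm holds its last target. There are 200 camera calls.

## Task

The draw hook has been left lying across the stack of trays: put it back in its tool clip, pushing the rod down past the sprung jaws until it sits at the bottom of both forks, and let go of it. Then peel the stuck top tray off the stack by raising one corner first while the opposite corner stays down, leaving the other trays and everything else on the bench where they are. Carry it over the middle of the catch pan and finish while still holding it there, level and right way up, about a hand's width (10 cm) above the pan, ready to be filled.

Things in the scene. Friction and masses are not known exactly. Their poses are not given: they have to be found in the camera images.
- tray1: top tray of a stack of four equal nested sheet-metal trays. Origin: centre of the underside; x short side, y long side, z up. Rim outline 140 (x) by 190 mm (y), 42 mm high, 0.36 kg. Hemmed rim 8 mm thick, 10 mm tall (z 32 to 42), outer faces at x = +-70, y = +-95; under it a 3 mm collar wall, flush inside, down to a shoulder at z = 24; then walls draw in to a floor 102 by 152 mm, 2.5 mm thick
- tray2: second tray from the top, same shape and axes. The shoulder of each tray rests on the rim of the tray below, so rims (and floors) are 18 mm apart: 8 mm of free height between the underside of one rim and the top of the next, outer faces in line; the nested walls have 3 mm play
- tray3: third tray from the top, same shape and axes. Neighbouring trays stick by four springy dimples (two on each long side, 78 mm from its middle, just under the shoulder) that press on the inside of the rim below: each holds about 1.8 N (1.5 to 2.2) and lets go when raised 4 mm. With one corner raised and the tray turning about the far diagonal one they let go one by one; together they hold 7 N
- tray4: bottom tray, same shape and axes, standing loose on the bench; the three lower trays together weigh 1.1 kg
- corner_a (a point): outer corner of the top tray's rim at its -x, -y, on the top edge; diagonal to corner_d
- corner_b (a point): outer corner of the top tray's rim at its -x, +y, on the top edge; diagonal to corner_c
- corner_c (a point): outer corner of the top tray's rim at its +x, -y, on the top edge
- corner_d (a point): outer corner of the top tray's rim at its +x, +y, on the top edge
- draw_hook: draw hook (for drawing trays from a furnace), lying across the top tray's two long rims, its axis 5 mm above them. Dark steel rod, diameter 10, 180 mm long; origin on the axis at the rod's middle, x along the rod; at -x (x -180 to -90) a black handle 18 mm in diameter, at +x (x = 100) the end is bent down 32 mm (9 mm thick) and hangs outside the rim. 0.12 to 0.20 kg, nearly balanced at the origin
- tool_clip: tool clip for the draw hook, screwed to the bench: dark base plate 130 by 70 by 8 mm with two aluminium fork posts at x = -48 and +48, each 10 mm wide along x. Origin: centre of the underside; x along the line in which the rod lies (either way round), z up. Seat at z = 60: the seated rod's axis is at z = 65, y = 0 (-1 to +3), its middle anywhere within 30 mm of the clip's middle
- jaw_near (a joint): sprung hinged jaw of the fork at x = -48: 0 shut, grows as it is pushed open (about 0.07 as the rod passes). It stands on the +y side of the fork, a fixed prong (inner face at y = -6) on the -y side; both flare outwards up to z = 97, a mouth about 25 mm wide
- jaw_far (a joint): the same jaw of the fork at x = +48. The narrowest gap between prong and jaw, at z = 74, is 7.5 mm, so the 10 mm rod has to be pushed down past it: 5 to 12 N in all for the two jaws, which then spring back over it
- catch_pan: catch pan over which trays are filled: grey plastic, fixed to the bench, 280 mm (x) by 200 mm (y), 22 mm high with 4 mm walls and floor; origin at the centre of its underside, z up. Clip and pan stand on either side of the stack, now one on the left, now the other
- crucible: bystander: white ceramic crucible, 42 mm in diameter, 45 mm high, standing between the stack and its neighbour on the +y side; origin under its centre
- ash_dish: bystander: low white ceramic dish, 46 mm in diameter, 24 mm high, between the stack and its neighbour on the -y side; origin under its centre
- tongs: bystander: dark steel crucible tongs lying on the bench behind the stack, about 240 mm long, 16 mm high; origin at the rivet
- test_bar: bystander: upright steel bar, 25 mm in diameter, 60 mm high, behind the stack; origin under its centre
- sample_jar: bystander: amber glass jar with black cap, 60 mm in diameter, 85 mm high, at the back; origin under its centre
- mount_puck: bystander: black round specimen mount, 30 mm in diameter, 22 mm high, behind the stack; origin under its centre

How it is judged:
By the outcome, as a careful person would: the job done as asked, in the order asked, and still so for the second after the job is handed in, while the arm keeps its last pose, push and grip.
It also fails if it takes over 58 s, if anything falls off the work surface, if the arm or the gripper's body presses on something with over 40 N, if the wrist force passes 120 N, or if a joint passes its speed limit or range.

## Working session

There is one attempt and no reset: what is moved stays moved. The work goes in short steps, Python scripts to look and compute and a tool call to move; the robot and the scene stay as the last step left them, time stands still between calls to the robot, and variables do not carry over. Pictures are saved under pics/ and viewed, at most 10 in all, crops included, and the job is handed in when it is done.

```bash
ls; mkdir -p pics; python3 - <<'E'
from station import r, eyes, workorder
import cv2,numpy as np
s=r.sense(); print(s['time_s'],s['tcp_pos'],np.round(s['ee_rot'],3).tolist(),s['gripper_width'])
for n in('scene','side','wrist'):
    c=eyes.capture(n); cv2.imwrite(f'pics/{n}0.png',c['pixels'][:,:,::-1]); np.savez(f'pics/{n}0.npz',**c)
    print(n,c['K'].tolist(),np.round(c['world_from_camera'],3).tolist(),c.keys())
E
```

```text
pics
station.py
0.0 [0.18140642 0.59745965 0.22145406] [[0.957, -0.291, -0.001], [-0.291, -0.957, -0.002], [0.0, 0.002, -1.0]] 0.999565993716054
scene [[370.2682858896548, 0.0, 321.22157729465255], [0.0, 370.2682858896548, 200.6777114556866], [0.0, 0.0, 1.0]] [[-0.495, -0.723, 0.481, 1.038], [0.869, -0.422, 0.26, 0.218], [0.015, 0.547, 0.837, 0.85], [0.0, 0.0, 0.0, 1.0]] dict_keys(['pixels', 'z_map', 'K', 'world_from_camera'])
side [[381.28252042823647, 0.0, 317.58566123500225], [0.0, 381.28252042823647, 200.17088627478495], [0.0, 0.0, 1.0]] [[0.715, 0.475, -0.513, 0.122], [-0.699, 0.48, -0.53, -0.485], [-0.006, 0.737, 0.675, 0.705], [0.0, 0.0, 0.0, 1.0]] dict_keys(['pixels', 'z_map', 'K', 'world_from_camera'])
wrist [[280.5783579870523, 0.0, 317.26093633069377], [0.0, 280.5783579870523, 200.9976289333448], [0.0, 0.0, 1.0]] [[-0.291, 0.928, 0.233, 0.244], [-0.957, -0.282, -0.069, 0.578], [0.002, -0.243, 0.97, 0.384], [0.0, 0.0, 0.0, 1.0]] dict_keys(['pixels', 'z_map', 'K', 'world_from_camera'])
```

View pics/scene0.png

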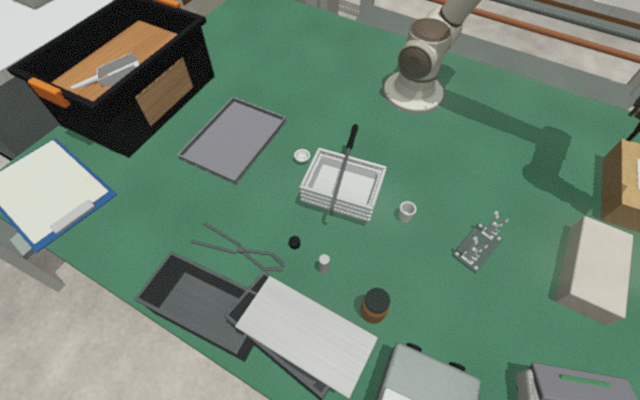

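View pics/side0.png

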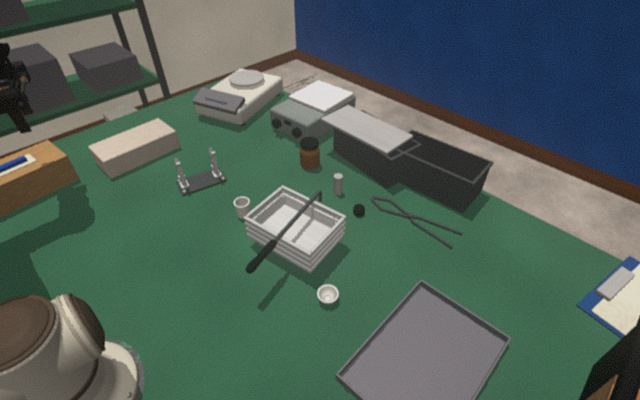

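Both pictures show the stack (scene 343,183; side 295,228) with the hook across it, handle towards the robot. The clip is at (480,245)/(200,178) on the +y side and the pan at (233,138)/(425,345) on the -y side.

```bash
cat > h.py <<'E'
import numpy as np,cv2
def cloud(c):
    z=c['z_map'];K=c['K'];v,u=np.indices(z.shape)
    p=np.stack([(u-K[0,2])/K[0,0]*z,-(v-K[1,2])/K[1,1]*z,-z],-1)
    T=c['world_from_camera'];w=p@T[:3,:3].T+T[:3,3];w[z<=0]=np.nan
    return w
def proj(c,P):
    T=c['world_from_camera'];q=(np.atleast_2d(P)-T[:3,3])@T[:3,:3];K=c['K']
    return np.stack([K[0,0]*q[:,0]/-q[:,2]+K[0,2],K[1,1]*-q[:,1]/-q[:,2]+K[1,2]],-1)
def load(n): return dict(np.load(f'pics/{n}.npz'))
E
python3 - <<'E'
from h import *
A=[];C=[]
for n in('scene0','side0'):
    c=load(n);w=cloud(c)
    f=w.reshape(-1,3);m=np.isfinite(f[:,0]);A.append(f[m]);C.append(c['pixels'].reshape(-1,3)[m])
    g=(np.abs(f[:,2])<.02)&(np.abs(f[:,0]-.5)<.3)&(np.abs(f[:,1])<.4)
    print(n,'bench z',np.median(f[g][:,2]))
    # spots
    for nm,(u,v) in ({'stack':(343,183),'pan':(233,138),'clip':(480,245),'cruc':(407,210),'dish':(302,156)} if n=='scene0' else {'stack':(295,228),'pan':(425,345),'clip':(200,180),'cruc':(242,207),'dish':(328,295)}).items(): print(nm,np.round(w[v,u],3))
P=np.vstack(A);Cc=np.vstack(C)
# topdown colour+height map 2mm
x0,x1,y0,y1=.2,.8,-.45,.45;s=.0015
H=np.zeros((int((x1-x0)/s),int((y1-y0)/s),3),np.uint8);o=np.argsort(P[:,2]);P=P[o];Cc=Cc[o]
k=(P[:,0]>x0)&(P[:,0]<x1-s)&(P[:,1]>y0)&(P[:,1]<y1-s)
i=((x1-P[k,0])/s).astype(int).clip(0,H.shape[0]-1);j=((y1-P[k,1])/s).astype(int).clip(0,H.shape[1]-1)
H[i,j]=Cc[k][:,::-1];print(H.shape);cv2.imwrite('pics/top.png',H)
E
```

```text
scene0 bench z 8.004854976062514e-05
stack [ 0.505 -0.006  0.058]
pan [ 0.488 -0.391  0.003]
clip [0.468 0.371 0.009]
cruc [0.468 0.171 0.014]
dish [ 0.447 -0.17   0.01 ]
side0 bench z -0.0007202668197615614
stack [ 0.511 -0.006  0.054]
pan [ 0.512 -0.375  0.004]
clip [0.47  0.362 0.008]
cruc [0.47  0.15  0.044]
dish [ 0.459 -0.166  0.006]
(400, 600, 3)
```

View pics/top.png

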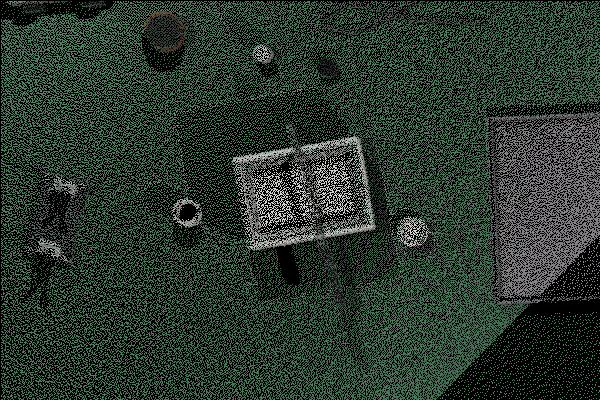

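Top-down map (1.5 mm/px, x up from 0.2 to 0.8, y left): stack at about px (305,193), pan on the right at px (550,205), clip on the left at px (55,215), and the rod crossing the stack. Next, numerical fits.

```bash
cat > fit.py <<'E'
from h import *
def reg(n,cx,cy,rx,ry,z0,z1):
    c=load(n);w=cloud(c).reshape(-1,3);col=c['pixels'].reshape(-1,3).astype(int)
    k=(abs(w[:,0]-cx)<rx)&(abs(w[:,1]-cy)<ry)&(w[:,2]>z0)&(w[:,2]<z1)
    return w[k],col[k]
def rect(p):
    (a,b),(s,t),g=cv2.minAreaRect((p[:,:2]*1000).astype(np.float32));return np.round([a,b,s,t,g],1)
for n in('scene0','side0'):
    p,c=reg(n,.5,0,.13,.13,.088,.1);k=c.min(1)>110;q=p[k]
    print(n,'rim',rect(q),len(q),'z',np.percentile(q[:,2],[5,50,95]).round(4))
    p,c=reg(n,.45,-.03,.3,.12,.1,.13);k=c.max(1)<110;q=p[k]
    q=p[k]; m=np.median(q,0);U=np.linalg.svd(q-q.mean(0))[2][0]
    t=(q-q.mean(0))@U;print('rod',len(q),q.mean(0).round(4),U.round(4),np.percentile(t,[0,2,98,100]).round(3),np.percentile(q[:,2],[5,50,95]).round(4))
    p,c=reg(n,.46,.36,.09,.09,.004,.013);print('clip base',rect(p),len(p))
    p,c=reg(n,.46,.36,.09,.09,.03,.12)
    for lo in(.03,.05,.07,.085):
        q=p[(p[:,2]>lo)&(p[:,2]<lo+.02)]
        for s in(1,-1):
            z=q[(q[:,0]-.47)*s>0]
            if len(z):print('  fork',s,lo,z.mean(0).round(4),rect(z),len(z))
    p,c=reg(n,.46,-.4,.2,.15,.016,.028);print('pan',rect(p),len(p))
    for nm,x,y,h in(('cruc',.48,.168,.045),('dish',.455,-.17,.024)):
        p,c=reg(n,x,y,.04,.04,.012,h+.008);print(nm,rect(p),len(p),p[:,2].max().round(3))
E
python3 fit.py
```

```text
scene0 rim [525.7  -1.  175.2 189.3   9.9] 773 z [0.0897 0.0946 0.0974]
rod 259 [ 0.4293 -0.0327  0.1062] [ 0.9678  0.2514 -0.0117] [-0.091 -0.085  0.156  0.188] [0.1024 0.1061 0.1102]
clip base [461.4 370.  130.2 196.4  73.9] 925
  fork 1 0.03 [0.5231 0.3575 0.0376] [522.7 357.5  30.4  15.6  88.3] 68
  fork -1 0.03 [0.4307 0.3808 0.0388] [427.7 379.8  27.5  15.4  78.3] 64
  fork 1 0.05 [0.5219 0.3543 0.0596] [520.6 354.7  23.8   9.4  76.2] 57
  fork -1 0.05 [0.4286 0.3779 0.0591] [427.1 378.2  23.6  13.2  78.7] 55
  fork 1 0.07 [0.5206 0.3546 0.0807] [518.9 352.9  26.   11.4  80. ] 43
  fork -1 0.07 [0.4277 0.3769 0.0802] [426.1 377.6  25.6  12.3  71.1] 45
  fork 1 0.085 [0.5191 0.351  0.0926] [519.1 352.9  33.3  12.5  73.9] 47
  fork -1 0.085 [0.4261 0.3743 0.0922] [424.9 376.7  33.1  12.8  79.4] 42
pan [ 487.7 -386.2  282.3  204.8    2.2] 554
cruc [481.  171.6  40.8  39.    6.7] 233 0.048
dish [ 451.9 -166.1   46.4   40.8   32. ] 113 0.026
side0 rim [509.2  -8.2 141.7 191.1  10. ] 778 z [0.0909 0.0941 0.0964]
rod 556 [ 0.4362 -0.0373  0.105 ] [-0.9647 -0.263   0.0123] [-0.176 -0.165  0.099  0.102] [0.1008 0.1049 0.109 ]
clip base [471.3 362.1  73.7 129.7  77.5] 595
  fork 1 0.03 [0.5147 0.3463 0.0395] [515.7 351.1  28.5   9.9  88.5] 35
  fork -1 0.03 [0.4234 0.3695 0.0388] [425.5 374.3  29.   15.6  76.3] 34
  fork 1 0.05 [0.5159 0.3455 0.0594] [515.4 349.5   9.3  24.7   6. ] 30
  fork -1 0.05 [0.4228 0.3661 0.0603] [421.3 371.9   9.2  24.1   8.8] 27
  fork 1 0.07 [0.5173 0.3479 0.0804] [518.3 349.4  28.3   9.9  77. ] 37
  fork -1 0.07 [0.4241 0.37   0.0808] [425.  372.3  28.6   9.6  76.1] 35
  fork 1 0.085 [0.5178 0.3482 0.0907] [517.8 348.6  33.1   9.2  74.5] 29
  fork -1 0.085 [0.4254 0.3722 0.0911] [425.2 371.2  34.5   9.7  74.7] 31
pan [ 487.8 -389.8  281.6  200.2    2.3] 929
cruc [479.4 167.1  39.7  40.4  84.9] 254 0.046
dish [ 452.3 -170.4   44.2   43.7   61.6] 219 0.026
```

Careful with the scale: shifts go in units of 100 mm and turns go in units of 2 degrees. That gives: 0.346 m is 3.46, -0.03 m is -0.3, -3 degrees is -1.5.

```bash
cat >> h.py <<'E'
from scipy.spatial.transform import Rotation as Ro
def go(x,y,z,yaw):
    """row for tool-down pose with tool x axis at yaw (deg)"""
    from station import r, eyes, workorder
    s=r.sense();R=np.array(s['ee_rot']);d=R.T@(np.array([x,y,z])-s['tcp_pos'])
    c,q=np.cos(np.radians(yaw)),np.sin(np.radians(yaw));T=np.array([[c,q,0],[q,-c,0],[0,0,-1]]).T
    print('row',d.round(4),Ro.from_matrix(R.T@T).as_rotvec(degrees=True).round(2),'F',np.round(s['wrist_force'],1),'t',s['time_s'],'j',np.round(s['joints'],0))
E
```

steer_hand:
  rows: [1,3.46,1.41,-0.3,0,0,-1.5,1,3.46,1.41,-0.3,0,0,-1.5,1,3.46,1.41,-0.3,0,0,-1.5,1,3.46,1.41,-0.3,0,0,-1.5,1,3.46,1.41,-0.3,0,0,-1.5,1,3.46,1.41,-0.3,0,0,-1.5,1,3.46,1.41,-0.3,0,0,-1.5,1,3.46,1.41,-0.3,0,0,-1.5]

```text
time_s: 0.95
tcp_pos: [0.4739, 0.36, 0.2526]
ee_rot: [[0.97, -0.243, 0.0], [-0.243, -0.97, -0.0], [0.0, 0.0, -1.0]]
wrist_force: [-0.3, 0.5, -0.2]
gripper_width: 1.001
gripper_force: 0.0
```

```bash
python3 - <<'E'
from h import *
from station import r, eyes, workorder
go(.509,-.0175,.22,14.9)
c=eyes.capture('wrist');cv2.imwrite('pics/w1.png',c['pixels'][:,:,::-1]);np.savez('pics/w1.npz',**c)
w=cloud(c).reshape(-1,3);print(np.nanmin(c['z_map'][c['z_map']>0]))
E
```

```text
row [0.1258 0.3576 0.0328] [ 2.000e-02 -1.000e-02 -2.897e+01] F [-0.3  0.5 -0.2] t 0.95 j [ 53.  18.  -1.   0. -71.  23.]
0.050000314
```

View pics/w1.png

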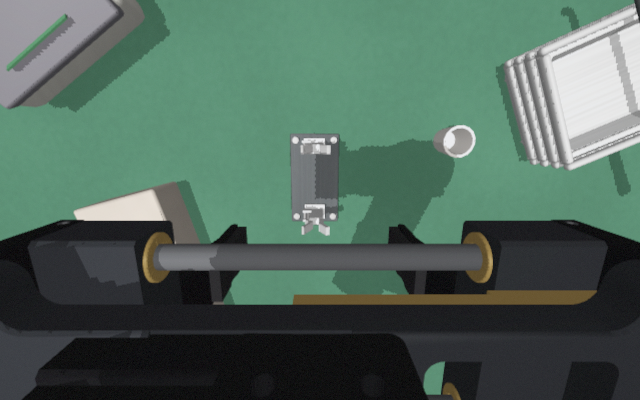

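The wrist view shows the clip at about (316,180) with forks at (316,146) and (316,215). I'll zoom in to tell prong from jaw and fit the forks in 3D.

```bash
python3 - <<'E'
from h import *
c=load('w1');im=c['pixels'][120:250,265:375,::-1];a=cv2.resize(im,None,fx=4.4,fy=4.4,interpolation=cv2.INTER_CUBIC)
s=load('side0')['pixels'][140:200,165:240,::-1];b=cv2.resize(s,(300,240),interpolation=cv2.INTER_CUBIC)
o=np.zeros((580,790,3),np.uint8);o[:a.shape[0],:a.shape[1]]=a;o[:240,486:786]=b
cv2.imwrite('pics/clipz.png',o)
w=cloud(c);col=c['pixels'].astype(int)
k=(abs(w[...,0]-.47)<.09)&(abs(w[...,1]-.36)<.07)
f=w[k&(w[...,2]>.004)&(w[...,2]<.014)];print(cv2.minAreaRect((f[:,:2]*1000).astype(np.float32)))
f=w[k&(w[...,2]>.02)&(w[...,2]<.11)]
R=np.array([[.97,-.243],[.243,.97]]);l=(f[:,:2]-[.4715,.362])@np.array([[.97,-.243],[.243,.97]]).T
for s in(1,-1):
    m=l[:,0]*s>0;h=f[m,2];q=l[m]
    for lo in np.arange(.02,.105,.01):
        z=q[(h>lo)&(h<=lo+.01)]
        if len(z):print(s,lo.round(3),len(z),'x',(1000*np.percentile(z[:,0],[3,50,97])).round(0),'y',(1000*np.sort(z[:,1])[::max(1,len(z)//12)]).round(0))
E
```

```text
((472.45660400390625, 363.6885681152344), (70.02131652832031, 129.11801147460938), 75.9585189819336)
1 0.02 3 x [53. 53. 53.] y [-3.  3.  6.]
1 0.03 40 x [52. 54. 56.] y [-9. -5.  1.  7.  9. 10. 11. 11. 13. 14. 15. 17. 17. 18.]
1 0.05 22 x [44. 51. 53.] y [-3. -3. -3. -3. -2. -1.  1.  1.  1.  1.  2.  2.  2.  2.  3.  3.  3.  3.
  3.  4.  7.  8.]
1 0.06 44 x [44. 49. 53.] y [-9. -6. -3. -3. -2. -2. -1. -1. -1.  1.  1.  2.  3.  3. 13.]
1 0.07 19 x [44. 48. 53.] y [4. 4. 4. 4. 4. 4. 4. 4. 4. 5. 5. 5. 5. 5. 5. 5. 5. 6. 6.]
1 0.08 79 x [44. 49. 53.] y [-11.  -8.  -7.  -5.  -5.  -4.   6.   6.   7.   8.   9.  10.  11.  12.]
1 0.09 121 x [44. 48. 53.] y [-17. -15. -14. -13. -12. -11. -10.  -9.  12.  13.  14.  15.  16.]
-1 0.02 32 x [-43. -42. -39.] y [-9. -8. -6. -5. -3. -2. -0.  1.  2.  4.  5.  7. 10. 12. 15. 18.]
-1 0.03 81 x [-53. -42. -39.] y [-9. -5. -0.  4.  7.  9. 10. 11. 12. 14. 15. 17. 17. 18.]
-1 0.04 29 x [-43. -42. -42.] y [-9. -7. -6. -5. -3. -2. -1.  1.  2.  4.  5.  6.  8. 12. 13.]
-1 0.05 53 x [-49. -43. -42.] y [-10.  -7.  -5.  -3.  -2.  -1.  -1.   1.   2.   5.   6.   9.  12.  14.]
-1 0.06 64 x [-51. -44. -42.] y [-10.  -8.  -6.  -3.  -2.  -1.   1.   2.   3.   6.  10.  12.  14.]
-1 0.07 38 x [-52. -44. -42.] y [-10.  -8.  -6.  -4.   4.   4.   4.   6.   6.   7.   8.  11.  12.]
-1 0.08 79 x [-52. -45. -42.] y [-13.  -9.  -8.  -7.  -6.  -6.  -4.   7.   7.   8.   9.   9.  10.  13.]
-1 0.09 113 x [-52. -47. -42.] y [-16. -15. -14. -13. -13. -12. -10.  -9.  11.  13.  14.  15.  16.]
```

View pics/clipz.png

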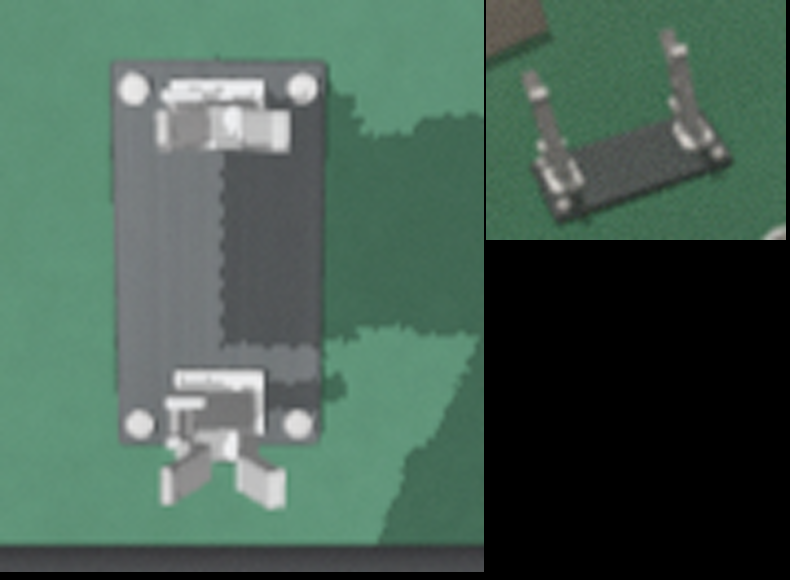

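The gap midline lies about 0–1 mm from my local clip axis, and the jaw hinges on the left (+y) side. Clip yaw is -14°, seat line through (0.4725, 0.363). Moving over the hook.

steer_hand:
  rows: [1,1.26,3.58,0.33,0,0,-14.5,1,1.26,3.58,0.33,0,0,-14.5,1,1.26,3.58,0.33,0,0,-14.5,1,1.26,3.58,0.33,0,0,-14.5,1,1.26,3.58,0.33,0,0,-14.5,1,1.26,3.58,0.33,0,0,-14.5,1,1.26,3.58,0.33,0,0,-14.5,1,1.26,3.58,0.33,0,0,-14.5]

```text
time_s: 1.8
tcp_pos: [0.5073, -0.0178, 0.2191]
ee_rot: [[0.966, 0.259, -0.001], [0.259, -0.966, -0.0], [-0.001, -0.0, -1.0]]
wrist_force: [-0.5, 0.6, -0.0]
gripper_width: 1.003
gripper_force: 0.0
```

```bash
cat > m.py <<'E'
from h import *
from station import r, eyes, workorder
import sys
c=eyes.capture('wrist');n=sys.argv[1];cv2.imwrite(f'pics/{n}.png',c['pixels'][:,:,::-1]);np.savez(f'pics/{n}.npz',**c)
w=cloud(c);col=c['pixels'].astype(int)
k=(abs(w[...,0]-.51)<.12)&(abs(w[...,1]+.008)<.13)
q=w[k&(w[...,2]>.088)&(w[...,2]<.1)&(col.min(-1)>110)];print('rim',cv2.minAreaRect((q[:,:2]*1000).astype(np.float32)),len(q),np.percentile(q[:,2],[5,50,95]))
k=(abs(w[...,0]-.51)<.15)&(abs(w[...,1]+.018)<.06)
q=w[k&(w[...,2]>.1)&(w[...,2]<.125)&(col.max(-1)<120)]
U=np.linalg.svd(q-q.mean(0))[2][0];t=(q-q.mean(0))@U;print('rod',len(q),q.mean(0).round(4),U.round(4),np.percentile(t,[0,2,98,100]).round(3),np.percentile(q[:,2],[5,50,95,98]).round(4))
E
python3 m.py w2; python3 -c "
from h import go;go(.509,-.0175,.104,14.9)"
```

```text
rim ((512.9457397460938, -6.6182861328125), (133.3647003173828, 189.4031219482422), 10.043822288513184) 3466 [0.09162841 0.0957675  0.09721042]
rod 1653 [ 0.5085 -0.0146  0.1056] [-0.9656 -0.2596  0.0145] [-0.106 -0.102  0.108  0.113] [0.1027 0.1056 0.1094 0.11  ]
row [ 0.0029 -0.0023  0.1146] [ 0.04  0.16 -0.05] F [ 0.7 -2.1  0.9] t 1.85 j [ 16.  11. -16.   0. -63.  89.]
```

View pics/w2.png

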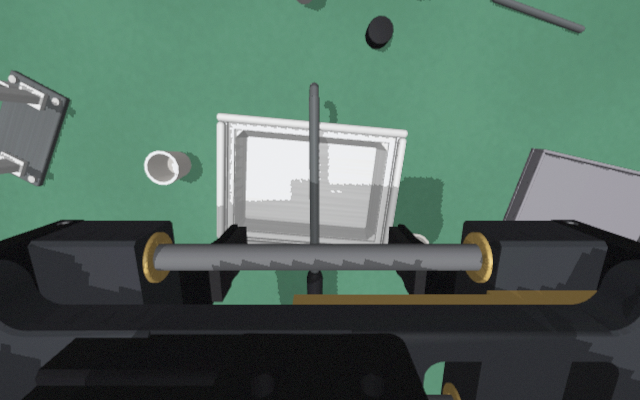

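The wrist view shows the rod running vertically at column 315, centred between the fingers (columns 230–405), tray rim around it. Rod axis is about z 0.101 at (0.509, -0.015). Descending and grasping.

steer_hand:
  rows: [1,0.02,-0.025,0.5,0,0,0,1,0.02,-0.025,1,0,0,0,1,0.02,-0.025,1.37,0,0,0,1,0.02,-0.025,1.37,0,0,0,0,0.02,-0.025,1.37,0,0,0,0,0.02,-0.025,1.37,0,0,0,0,0.02,-0.025,1.37,0,0,0,0,0.02,-0.025,1.37,0,0,0]

```text
time_s: 2.65
tcp_pos: [0.5103, -0.0119, 0.0843]
ee_rot: [[0.965, 0.261, 0.003], [0.261, -0.965, 0.001], [0.004, -0.0, -1.0]]
wrist_force: [-0.0, -0.2, 0.3]
gripper_width: 0.721
gripper_force: 0.0
```

steer_hand:
  rows: [0,0,0,0,0,0,0,0,0,0,0,0,0,0,0,0,0,0,0,0,0,0,0,0,0,0,0,0]

```text
time_s: 3.05
tcp_pos: [0.5093, -0.0123, 0.0826]
ee_rot: [[0.965, 0.261, -0.0], [0.261, -0.965, -0.0], [-0.0, 0.0, -1.0]]
wrist_force: [0.4, 0.2, 0.2]
gripper_width: 0.356
gripper_force: 0.0
```

steer_hand:
  rows: [0,0,0.025,0,0,0,0,0,0,0.025,0,0,0,0,0,0,0.025,0,0,0,0,0,0,0.025,0,0,0,0,0,0,0.025,0,0,0,0,0,0,0.025,0,0,0,0,0,0,0.025,0,0,0,0]

```text
time_s: 3.75
tcp_pos: [0.51, -0.0147, 0.0825]
ee_rot: [[0.965, 0.261, 0.0], [0.261, -0.965, -0.0], [-0.0, 0.0, -1.0]]
wrist_force: [0.3, -0.7, -0.1]
gripper_width: 0.101
gripper_force: 30.0
```

steer_hand:
  rows: [0,0,0,-0.2,0,0,0,0,0,0,-0.5,0,0,0,0,0,0,-0.9,0,0,0,0,0,0,-1.2,0,0,0,0,0,0,-1.2,0,0,0,0,0,0,-1.2,0,0,0]

```text
time_s: 4.35
tcp_pos: [0.5095, -0.0145, 0.2025]
ee_rot: [[0.966, 0.26, 0.0], [0.26, -0.966, 0.001], [0.0, -0.001, -1.0]]
wrist_force: [-0.3, -0.6, -1.9]
gripper_width: 0.102
gripper_force: 30.0
```

```bash
python3 - <<'E'
from h import *
from station import r, eyes, workorder
go(.4725,.363,.2,-14.06)
for n in('side','scene'):
    c=eyes.capture(n);np.savez(f'pics/{n}1.npz',**c)
    w=cloud(c).reshape(-1,3);col=c['pixels'].reshape(-1,3).astype(int)
    q=w[(abs(w[:,0]-.51)<.1)&(abs(w[:,1]+.008)<.12)&(w[:,2]>.088)&(w[:,2]<.1)&(col.min(1)>110)];print(n,'rim',cv2.minAreaRect((q[:,:2]*1000).astype(np.float32)))
    q=w[(abs(w[:,0]-.47)<.22)&(abs(w[:,1]+.018)<.1)&(w[:,2]>.15)&(w[:,2]<.24)&(col.max(1)<110)]
    for a,b in((.32,.36),(.36,.4),(.4,.44),(.44,.47),(.54,.57),(.57,.59),(.59,.62)):
        k=(q[:,0]>a)&(q[:,0]<b)
        if k.any(): print(a,k.sum(),np.median(q[k],0).round(4),q[k,2].max().round(3),q[k].min(0).round(3))
E
```

```text
row [ 0.0625 -0.3741  0.0029] [-5.000e-02 -1.000e-02  2.915e+01] F [-0.3 -0.6 -1.9] t 4.35 j [ 17.  12. -17.  -0. -61.  89.]
side rim ((510.1231994628906, -14.757293701171875), (143.3922119140625, 178.14927673339844), 10.294978141784668)
0.32 136 [ 0.3478 -0.0629  0.2253] 0.23 [ 0.338 -0.068  0.214]
0.36 183 [ 0.3802 -0.0541  0.2261] 0.229 [ 0.36  -0.065  0.216]
0.4 131 [ 0.4155 -0.0441  0.225 ] 0.229 [ 0.401 -0.053  0.218]
0.44 72 [ 0.4549 -0.0328  0.2233] 0.226 [ 0.44  -0.039  0.217]
0.54 17 [ 0.5629 -0.0061  0.2217] 0.225 [ 0.542 -0.012  0.218]
0.57 8 [ 0.574  -0.0026  0.2223] 0.226 [ 0.57  -0.004  0.22 ]
scene rim ((509.1887512207031, -3.9600067138671875), (142.92344665527344, 189.77133178710938), 9.77473258972168)
0.44 4 [ 0.4655 -0.0268  0.2233] 0.225 [ 0.463 -0.029  0.221]
0.54 44 [ 5.567e-01 -1.000e-04  2.241e-01] 0.226 [ 0.54  -0.009  0.22 ]
0.57 30 [0.5803 0.0069 0.2239] 0.226 [ 0.571 -0.     0.22 ]
0.59 60 [0.6079 0.0132 0.2169] 0.227 [0.59  0.005 0.19 ]
```

steer_hand:
  rows: [0,0.625,-3.74,0,0,0,14.55,0,0.625,-3.74,0,0,0,14.55,0,0.625,-3.74,0,0,0,14.55,0,0.625,-3.74,0,0,0,14.55,0,0.625,-3.74,0,0,0,14.55,0,0.625,-3.74,0,0,0,14.55,0,0.625,-3.74,0,0,0,14.55,0,0.625,-3.74,0,0,0,14.55]

```text
time_s: 5.25
tcp_pos: [0.4716, 0.3643, 0.2004]
ee_rot: [[0.97, -0.241, -0.002], [-0.241, -0.97, -0.003], [-0.002, 0.003, -1.0]]
wrist_force: [1.5, 0.5, -0.6]
gripper_width: 0.102
gripper_force: 30.0
```

steer_hand:
  rows: [0,0,0,0.2,0,0,0,0,0,0,0.5,0,0,0,0,0,0,0.75,0,0,0,0,0,0,0.75,0,0,0,0,0,0,0.75,0,0,0]

```text
time_s: 5.75
tcp_pos: [0.4728, 0.3623, 0.1266]
ee_rot: [[0.97, -0.241, -0.001], [-0.241, -0.97, -0.003], [-0.001, 0.003, -1.0]]
wrist_force: [0.2, 0.4, 0.1]
gripper_width: 0.102
gripper_force: 30.0
```

```bash
python3 - <<'E'
from h import *
from station import r, eyes, workorder
go(.4725,.363,.08,-14.06)
c=eyes.capture('wrist');im=c['pixels'][:,:,::-1];np.savez('pics/w3.npz',**c)
s=eyes.capture('side');np.savez('pics/side3.npz',**s)
a=cv2.resize(im[100:260,220:400],(450,400),interpolation=cv2.INTER_CUBIC)
b=cv2.resize(s['pixels'][110:210,150:250,::-1],(350,350),interpolation=cv2.INTER_CUBIC)
o=np.zeros((400,800,3),np.uint8);o[:,:450]=a;o[:350,450:]=b;cv2.imwrite('pics/c3.png',o)
E
```

```text
row [-0.0004 -0.0008  0.0466] [0.16 0.03 0.09] F [0.2 0.4 0.1] t 5.75 j [ 53.  24. -11.   0. -55.  23.]
```

View pics/c3.png

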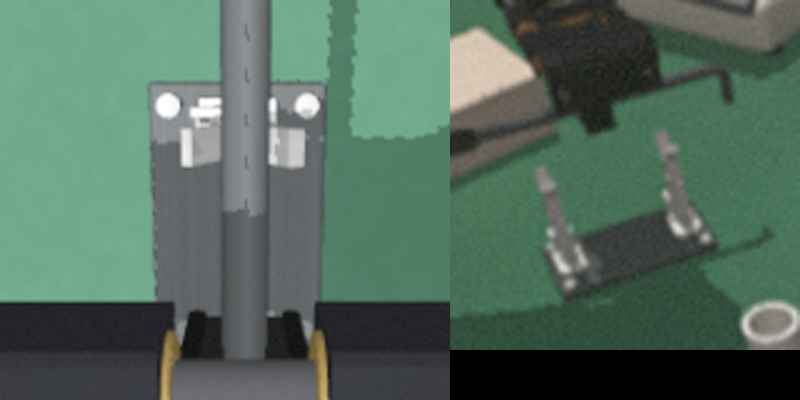

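The rod (column 245) is centred over the fork lips (columns 181–305), and the side view shows it above both forks. Pressing in steps.

steer_hand:
  rows: [0,0,-0.005,0.3,0,0,0,0,0,-0.005,0.5,0,0,0,0,0,-0.005,0.58,0,0,0,0,0,-0.005,0.63,0,0,0,0,0,-0.005,0.63,0,0,0]

```text
time_s: 6.35
tcp_pos: [0.4735, 0.3637, 0.0653]
ee_rot: [[0.97, -0.242, 0.001], [-0.242, -0.97, 0.001], [0.001, -0.001, -1.0]]
wrist_force: [-0.9, -0.3, -1.2]
gripper_width: 0.1
gripper_force: 30.0
```

steer_hand:
  rows: [0,0,0,0.04,0,0,0,0,0,0,0.08,0,0,0,0,0,0,0.12,0,0,0,0,0,0,0.15,0,0,0,0,0,0,0.15,0,0,0]

```text
time_s: 6.85
tcp_pos: [0.473, 0.3637, 0.0489]
ee_rot: [[0.97, -0.242, 0.0], [-0.242, -0.97, 0.001], [0.0, -0.001, -1.0]]
wrist_force: [0.3, 0.2, -1.4]
gripper_width: 0.106
gripper_force: 30.0
```

steer_hand:
  rows: [0,0,0,0.03,0,0,0,0,0,0,0.04,0,0,0,0,0,0,0.04,0,0,0,0,0,0,0.04,0,0,0]

```text
time_s: 7.25
tcp_pos: [0.4732, 0.3637, 0.0464]
ee_rot: [[0.97, -0.241, 0.001], [-0.241, -0.97, 0.001], [0.001, -0.001, -1.0]]
wrist_force: [-1.8, 0.3, 5.9]
gripper_width: 0.103
gripper_force: 30.0
```

```bash
python3 - <<'E'
from h import *
from station import r, eyes, workorder
for n in('side','scene'):
    c=eyes.capture(n);np.savez(f'pics/{n}4.npz',**c)
    w=cloud(c).reshape(-1,3);col=c['pixels'].reshape(-1,3).astype(int)
    l=(w[:,:2]-[.4725,.363])@np.array([[.97,-.243],[.243,.97]]).T
    for a,b in((-.17,-.13),(-.13,-.1),(-.09,-.06),(-.06,-.02),(.03,.06),(.06,.09),(.09,.105)):
        k=(l[:,0]>a)&(l[:,0]<b)&(abs(l[:,1])<.02)&(w[:,2]>.03)&(w[:,2]<.09)&(col.max(1)<110)
        if k.any(): print(n,a,k.sum(),(1000*np.median(l[k,1])).round(1),np.percentile(w[k,2],[2,50,98]).round(4))
E
```

```text
side -0.17 109 -6.7 [0.0583 0.0679 0.0734]
side -0.13 76 -6.9 [0.0579 0.0682 0.074 ]
side -0.09 45 -3.4 [0.059  0.066  0.0701]
side -0.06 79 -8.4 [0.033  0.0665 0.0878]
side 0.03 34 -11.2 [0.0311 0.0465 0.0672]
side 0.06 37 -4.1 [0.0601 0.0659 0.0696]
side 0.09 33 -3.8 [0.0329 0.0597 0.0685]
scene -0.06 19 3.2 [0.0518 0.0684 0.0728]
scene 0.03 82 1.8 [0.0337 0.0695 0.0891]
scene 0.06 46 2.2 [0.0655 0.0692 0.0719]
scene 0.09 31 2.4 [0.0506 0.0659 0.0715]
```

steer_hand:
  rows: [0,0,0,0.015,0,0,0,0,0,0,0.015,0,0,0,0,0,0,0.015,0,0,0]

```text
time_s: 7.65
tcp_pos: [0.4732, 0.3637, 0.0463]
ee_rot: [[0.971, -0.241, 0.001], [-0.241, -0.971, 0.001], [0.001, -0.001, -1.0]]
wrist_force: [-3.1, -0.4, 11.9]
gripper_width: 0.105
gripper_force: 30.0
```

steer_hand:
  rows: [0.45,0,0,0,0,0,0,0.45,0,0,0,0,0,0,0.45,0,0,0,0,0,0,0.45,0,0,0,0,0,0,0.45,0,0,0,0,0,0,0.45,0,0,-0.3,0,0,0,0.45,0,0,-0.8,0,0,0,0.45,0,0,-1.3,0,0,0]

```text
time_s: 8.45
tcp_pos: [0.4725, 0.3625, 0.1745]
ee_rot: [[0.97, -0.242, -0.002], [-0.242, -0.97, -0.002], [-0.001, 0.003, -1.0]]
wrist_force: [1.2, 0.9, -0.1]
gripper_width: 0.447
gripper_force: 0.0
```

```bash
python3 - <<'E'
from h import *
from station import r, eyes, workorder
c=eyes.capture('wrist');np.savez('pics/w5.npz',**c)
s=eyes.capture('side');np.savez('pics/side5.npz',**s)
w=cloud(c).reshape(-1,3);col=c['pixels'].reshape(-1,3).astype(int)
l=(w[:,:2]-[.4725,.363])@np.array([[.97,-.243],[.243,.97]]).T
for a,b in((-.06,-.02),(-.02,.03),(.03,.06),(.06,.09),(.09,.105)):
    k=(l[:,0]>a)&(l[:,0]<b)&(abs(l[:,1])<.012)&(w[:,2]>.03)&(w[:,2]<.09)&(col.max(1)<130)
    if k.any(): print(a,k.sum(),(1000*np.median(l[k,1])).round(1),np.percentile(w[k,2],[2,50,98]).round(4))
a=cv2.resize(c['pixels'][80:240,230:410,::-1],(450,400),interpolation=cv2.INTER_CUBIC)
b=cv2.resize(s['pixels'][120:220,130:230,::-1],(350,350),interpolation=cv2.INTER_CUBIC)
o=np.zeros((400,800,3),np.uint8);o[:,:450]=a;o[:350,450:]=b;cv2.imwrite('pics/c5.png',o)
E
```

```text
-0.06 210 -0.3 [0.0385 0.0694 0.0711]
-0.02 512 -0.2 [0.0658 0.0695 0.0712]
0.03 220 -1.2 [0.0662 0.0694 0.0715]
0.06 196 -2.9 [0.066  0.0686 0.0708]
0.09 110 -0.2 [0.0428 0.0665 0.0703]
```

View pics/c5.png

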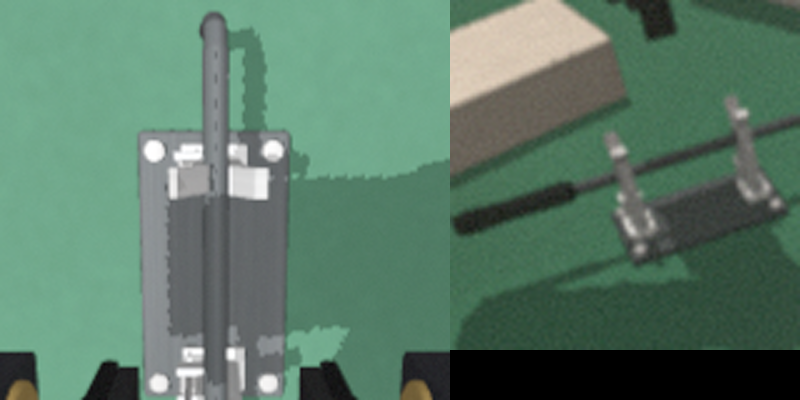

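The rod sits down in both forks (columns 190–240 left panel), level, top at z 0.070, so its axis is at 0.065, and it is released. On to the tray.

```bash
python3 -c "
from h import go;go(.4494,-.0456,.2,-80)"
```

```text
row [ 0.0728  0.4062 -0.0225] [-0.99 -0.   66.09] F [1.  0.9 1.2] t 8.55 j [ 53.  21.  -7.   0. -61.  23.]
```

Careful with the scale: shifts go in units of 100 mm and turns go in units of 2 degrees. That gives: 0.406 m is 4.06, 0.073 m is 0.73, 66 degrees is 33.

steer_hand:
  rows: [0.45,0.73,4.06,-0.22,0,0,33,0.45,0.73,4.06,-0.22,0,0,33,0.45,0.73,4.06,-0.22,0,0,33,0.45,0.73,4.06,-0.22,0,0,33,0.45,0.73,4.06,-0.22,0,0,33,0.45,0.73,4.06,-0.22,0,0,33,0.45,0.73,4.06,-0.22,0,0,33,0.45,0.73,4.06,-0.22,0,0,33]

```text
time_s: 9.35
tcp_pos: [0.4459, -0.0372, 0.1955]
ee_rot: [[0.17, -0.986, 0.001], [-0.986, -0.17, 0.0], [-0.0, -0.001, -1.0]]
wrist_force: [0.8, -0.8, 0.4]
gripper_width: 0.45
gripper_force: 0.0
```

```bash
cat > rim.py <<'E'
from h import *
from station import r, eyes, workorder
ex=np.array([np.cos(np.radians(10)),np.sin(np.radians(10))]);ey=np.array([-ex[1],ex[0]])
for n in('wrist','side','scene'):
    c=eyes.capture(n);np.savez(f'pics/{n}6.npz',**c)
    w=cloud(c).reshape(-1,3);col=c['pixels'].reshape(-1,3).astype(int)
    q=w[:,:2]-[.5095,-.0065];l=np.stack([q@ex,q@ey],1)*1000
    k=(w[:,2]>.092)&(w[:,2]<.1)&(col.min(1)>100)&(abs(l[:,0])<80)&(abs(l[:,1])<105)
    for lo,hi in((-75,-45),(-45,-15),(-15,15),(15,45),(45,75)):
        m=k&(l[:,1]>lo)&(l[:,1]<hi)
        a=l[m&(l[:,0]<-55)][:,0];b=l[m&(l[:,0]>55)][:,0];z=w[m&(l[:,0]<-55)][:,2]
        print(n,lo,len(a),len(b),np.percentile(a,[3,50,97]).round(1) if len(a)>3 else'',np.percentile(b,[3,50,97]).round(1) if len(b)>3 else'',np.percentile(z,[50,90]).round(4) if len(z) else '')
go(.4494,-.0456,.15,-80)
E
python3 rim.py
```

```text
wrist -75 270 303 [-70.5 -66.8 -63.1] [61.  63.6 68.1] [0.096 0.097]
wrist -45 277 285 [-70.6 -66.7 -62.8] [61.1 63.8 68.1] [0.0958 0.097 ]
wrist -15 235 118 [-70.5 -67.5 -63.5] [61.  63.8 68.1] [0.0959 0.0968]
wrist 15 57 0 [-70.4 -67.4 -63.4]  [0.0958 0.0969]
wrist 45 154 0 [-70.3 -66.7 -63. ]  [0.0959 0.0969]
side -75 41 31 [-70.6 -67.2 -63.5] [61.2 63.9 69.1] [0.0945 0.0958]
side -45 40 36 [-70.6 -67.4 -63.5] [61.1 62.9 68.5] [0.0942 0.0957]
side -15 39 32 [-70.6 -67.2 -63.8] [60.9 64.  68.2] [0.0946 0.0958]
side 15 40 28 [-71.  -68.3 -63.4] [61.2 64.3 68.5] [0.0947 0.0961]
side 45 36 11 [-70.6 -67.8 -62.9] [61.1 65.4 67.9] [0.0939 0.0956]
scene -75 30 34 [-67.8 -63.9 -60.6] [63.1 67.3 70.3] [0.0951 0.0967]
scene -45 30 37 [-69.  -63.9 -60.8] [62.8 68.3 71.9] [0.0947 0.0966]
scene -15 32 37 [-69.3 -64.2 -61. ] [62.9 67.7 71. ] [0.0946 0.0964]
scene 15 30 35 [-69.1 -63.8 -61.2] [63.5 67.3 70.8] [0.0951 0.0966]
scene 45 32 41 [-68.4 -64.4 -60.5] [64.2 68.2 71.3] [0.0948 0.0968]
row [ 0.0082 -0.0021  0.0453] [-0.01  0.01 -0.3 ] F [-1.2  0.1 -0.6] t 9.5 j [ 16.   6. -26.  -0. -58.  -6.]
```

steer_hand:
  rows: [0.45,0.08,-0.017,0.3,0,0,-0.15,0.45,0.08,-0.017,0.6,0,0,-0.15,0.45,0.08,-0.017,0.9,0,0,-0.15,0.45,0.08,-0.017,1,0,0,-0.15,0.45,0.08,-0.017,1,0,0,-0.15,0.45,0.08,-0.017,1,0,0,-0.15]

```text
time_s: 10.1
tcp_pos: [0.4507, -0.0423, 0.0963]
ee_rot: [[0.181, -0.984, 0.002], [-0.984, -0.181, 0.0], [0.0, -0.002, -1.0]]
wrist_force: [0.6, -0.2, -1.3]
gripper_width: 0.448
gripper_force: 0.0
```

```bash
python3 -c "
from h import go;go(.4489,-.0457,.0805,-80)"
```

```text
row [0.003  0.0024 0.0158] [-0.1  -0.02  0.41] F [ 0.6 -0.2 -1.3] t 10.1 j [ 15.  14. -33.   0. -43.  -5.]
```

steer_hand:
  rows: [0.45,0.03,0.018,0.06,0,0,0.15,0.45,0.03,0.018,0.12,0,0,0.15,0.45,0.03,0.018,0.155,0,0,0.15,0.45,0.03,0.018,0.155,0,0,0.15,0.45,0.03,0.018,0.155,0,0,0.15]

```text
time_s: 10.6
tcp_pos: [0.4484, -0.0463, 0.0799]
ee_rot: [[0.174, -0.985, 0.0], [-0.985, -0.174, -0.0], [0.0, -0.0, -1.0]]
wrist_force: [-0.1, 0.5, -1.3]
gripper_width: 0.449
gripper_force: 0.0
```

```bash
python3 -c "
from h import go;go(.4489,-.0457,.0805,-80)"
```

```text
row [-0.0005 -0.0006 -0.0006] [-0.   -0.01  0.01] F [-0.1  0.5 -1.3] t 10.6 j [ 15.  15. -34.   0. -41.  -5.]
```

steer_hand:
  rows: [0.45,0,0,0,0,0,0]

```text
time_s: 10.7
tcp_pos: [0.4485, -0.0462, 0.08]
ee_rot: [[0.174, -0.985, 0.0], [-0.985, -0.174, 0.0], [0.0, -0.0, -1.0]]
wrist_force: [0.2, -0.4, 0.0]
gripper_width: 0.453
gripper_force: 0.0
```

```bash
python3 -c "
from h import go;go(.4489,-.0457,.0805,-80)"
```

```text
row [-0.0005 -0.0005 -0.0005] [-0.03 -0.    0.01] F [ 0.2 -0.4  0. ] t 10.7 j [ 15.  15. -34.   0. -41.  -5.]
```

Well placed and no contact. Closing.

steer_hand:
  rows: [0,0,-0.004,0,0,0,0,0,0,-0.004,0,0,0,0,0,0,-0.004,0,0,0,0,0,0,-0.004,0,0,0,0,0,0,-0.004,0,0,0,0,0,0,-0.004,0,0,0,0,0,0,-0.004,0,0,0,0,0,0,-0.004,0,0,0,0]

```text
time_s: 11.5
tcp_pos: [0.4489, -0.0464, 0.0812]
ee_rot: [[0.174, -0.985, 0.001], [-0.985, -0.174, -0.0], [0.001, -0.0, -1.0]]
wrist_force: [-1.9, 0.4, 8.6]
gripper_width: 0.088
gripper_force: 42.3
```

steer_hand:
  rows: [0,0,0,0,0,0,0,0,0,0,0,0,0,0,0,0,0,0,0,0,0]

```text
time_s: 11.8
tcp_pos: [0.4489, -0.0464, 0.0811]
ee_rot: [[0.174, -0.985, 0.001], [-0.985, -0.174, -0.0], [0.001, -0.0, -1.0]]
wrist_force: [-1.8, -0.3, 8.2]
gripper_width: 0.086
gripper_force: 42.3
```

```bash
cat > tilt.py <<'E'
# tray pose from rim-top points of all cams, near region
from h import *
from station import r, eyes, workorder
import sys
def rep(cx,cy,zlo,zhi,names=('wrist','side','scene')):
    ex=np.array([np.cos(np.radians(10)),np.sin(np.radians(10))]);ey=np.array([-ex[1],ex[0]])
    for n in names:
        c=eyes.capture(n);np.savez(f'pics/{n}_l.npz',**c)
        w=cloud(c).reshape(-1,3);col=c['pixels'].reshape(-1,3).astype(int)
        q=w[:,:2]-[cx,cy];l=np.stack([q@ex,q@ey],1)*1000
        k=(col.min(1)>85)&(w[:,2]>zlo)&(w[:,2]<zhi)
        out=[]
        for nm,X,Y in(('a',-66,-91),('b',-66,91),('c',66,-91),('d',66,91),('ab',-66,30),('cd',66,0),('ac',0,-91),('bd',0,91)):
            m=k&(abs(l[:,0]-X)<9)&(abs(l[:,1]-Y)<9)
            out.append(f'{nm}:{np.percentile(w[m,2],85)*1000:.1f}({m.sum()})' if m.sum()>5 else nm+':-')
        print(n,*out)
E
python3 -c "
from tilt import *
rep(.5095,-.0065,.06,.14)"
```

```text
wrist a:96.6(680) b:- c:96.3(703) d:- ab:- cd:92.3(571) ac:96.5(801) bd:-
side a:94.7(92) b:95.1(21) c:94.0(41) d:- ab:96.8(10) cd:90.2(19) ac:94.2(55) bd:94.5(35)
scene a:- b:96.2(35) c:95.2(42) d:95.5(60) ab:94.5(54) cd:95.5(65) ac:95.7(27) bd:95.7(35)
```

steer_hand:
  rows: [0,0,0,-0.03,-0.3,0.4,0,0,-0.002,-0.002,-0.06,-0.6,0.8,0,0,-0.003,-0.003,-0.09,-0.9,1.2,0,0,-0.005,-0.004,-0.12,-1.2,1.6,0,0,-0.008,-0.006,-0.15,-1.5,2,0,0,-0.01,-0.008,-0.18,-1.8,2.4,0,0,-0.01,-0.008,-0.18,-1.8,2.4,0,0,-0.01,-0.008,-0.18,-1.8,2.4,0]

```text
time_s: 12.75
tcp_pos: [0.4488, -0.0452, 0.0977]
ee_rot: [[0.176, -0.983, -0.048], [-0.981, -0.171, -0.094], [0.084, 0.064, -0.994]]
wrist_force: [-2.1, -2.3, 0.5]
gripper_width: 0.086
gripper_force: 39.7
```

```bash
python3 -c "
from tilt import *
rep(.5095,-.0065,.06,.14)"
```

```text
wrist a:117.1(530) b:- c:108.6(611) d:- ab:- cd:98.6(568) ac:113.1(777) bd:-
side a:114.5(99) b:- c:106.9(48) d:- ab:- cd:99.6(26) ac:110.8(67) bd:-
scene a:117.1(14) b:103.9(40) c:106.1(40) d:94.9(62) ab:107.3(55) cd:101.3(64) ac:112.2(27) bd:100.0(40)
```

The peel works: corner a is up 21 mm, b about 8, c about 11, while d is still down. Lifting straight up now.

steer_hand:
  rows: [0,0.002,0.002,-0.03,0,0,0,0,0.005,0.004,-0.06,0,0,0,0,0.008,0.006,-0.09,0,0,0,0,0.01,0.008,-0.12,0,0,0,0,0.017,0.013,-0.2,0,0,0,0,0.034,0.026,-0.4,0,0,0,0,0.034,0.026,-0.4,0,0,0]

```text
time_s: 13.6
tcp_pos: [0.4515, -0.0446, 0.1406]
ee_rot: [[0.176, -0.984, -0.041], [-0.981, -0.172, -0.092], [0.084, 0.056, -0.995]]
wrist_force: [1.6, 0.6, -4.3]
gripper_width: 0.086
gripper_force: 32.3
```

```bash
python3 -c "
from tilt import *
rep(.5095,-.0065,.105,.2)
rep(.5095,-.0065,.06,.088,('scene','side'))"
```

```text
wrist a:161.3(408) b:- c:148.9(643) d:- ab:- cd:139.9(793) ac:155.5(724) bd:-
side a:157.4(49) b:- c:146.1(26) d:- ab:- cd:137.0(46) ac:152.0(38) bd:-
scene a:158.7(9) b:142.5(41) c:145.6(20) d:130.0(35) ab:146.4(64) cd:137.7(31) ac:151.6(26) bd:135.3(37)
scene a:- b:- c:78.2(21) d:78.3(38) ab:- cd:77.2(38) ac:- bd:-
side a:77.3(47) b:76.9(20) c:77.0(27) d:- ab:77.5(33) cd:- ac:77.4(32) bd:-
```

steer_hand:
  rows: [0,0.017,0.011,-0.2,0,0,0,0,0.034,0.023,-0.4,0.6,-0.8,0,0,0.034,0.023,-0.4,1.2,-1.6,0,0,0.034,0.023,-0.4,1.8,-2.4,0,0,0.034,0.023,-0.4,1.8,-2.4,0,0,0.034,0.023,-0.4,1.8,-2.4,0]

```text
time_s: 14.45
tcp_pos: [0.4491, -0.0454, 0.1777]
ee_rot: [[0.173, -0.985, -0.002], [-0.985, -0.173, -0.001], [0.001, 0.002, -1.0]]
wrist_force: [-0.9, -0.2, -3.5]
gripper_width: 0.087
gripper_force: 30.5
```

```bash
python3 - <<'E'
from tilt import *
rep(.5095,-.0065,.14,.23)
c,s=np.cos(np.radians(2.2)),np.sin(np.radians(2.2))
g=np.array([-.0666,-.0288]);t=np.array([.4878,-.388])+[c*g[0]-s*g[1],s*g[0]+c*g[1]]
print(t);go(t[0],t[1],.15,-80-7.8)
E
```

```text
wrist a:193.4(611) b:- c:187.3(574) d:- ab:- cd:185.9(732) ac:190.4(720) bd:-
side a:192.3(60) b:- c:185.7(27) d:- ab:- cd:183.8(28) ac:188.9(38) bd:-
scene a:- b:191.0(42) c:187.1(24) d:185.3(45) ab:191.0(65) cd:186.0(40) ac:189.9(33) bd:187.8(40)
[ 0.42235466 -0.4193354 ]
row [0.3639 0.0918 0.0281] [ 0.08 -0.04  7.83] F [-0.6 -0.3 -3.9] t 14.6 j [ 15.   7. -27.   0. -56.  -5.]
```

steer_hand:
  rows: [0,0.3,0.08,0,0.5,-0.05,1,0,0.7,0.18,0,1.25,-0.15,2,0,1.15,0.29,0.05,1.25,-0.15,3.9,0,1.6,0.4,0.1,1.25,-0.15,3.9,0,2.05,0.52,0.15,1.25,-0.15,3.9,0,2.5,0.63,0.2,1.25,-0.15,3.9,0,2.95,0.74,0.26,1.25,-0.15,3.9,0,3.35,0.84,0.28,1.25,-0.15,3.9]

```text
time_s: 15.4
tcp_pos: [0.4244, -0.3915, 0.149]
ee_rot: [[0.039, -0.998, 0.041], [-0.999, -0.038, 0.01], [-0.009, -0.041, -0.999]]
wrist_force: [1.1, 0.2, -3.1]
gripper_width: 0.088
gripper_force: 30.4
```

steer_hand:
  rows: [0,0.2,0.05,0,0,0,0,0,0.29,0.075,0,0,0,0,0,0.29,0.075,0,0,0,0,0,0.29,0.075,0,0,0,0]

```text
time_s: 15.8
tcp_pos: [0.4187, -0.4179, 0.1494]
ee_rot: [[0.039, -0.998, 0.042], [-0.999, -0.039, 0.011], [-0.009, -0.042, -0.999]]
wrist_force: [0.1, 0.9, -3.9]
gripper_width: 0.089
gripper_force: 30.7
```

```bash
cat > fin.py <<'E'
from h import *
from station import r, eyes, workorder
s=r.sense();print(np.round(s['tcp_pos'],4),np.round(s['wrist_force'],1),s['gripper_force'],s['time_s'])
for n in('wrist','side','scene'):
    c=eyes.capture(n);np.savez(f'pics/{n}_f.npz',**c)
    w=cloud(c).reshape(-1,3);col=c['pixels'].reshape(-1,3).astype(int)
    k=(col.min(1)>85)&(abs(w[:,0]-.488)<.12)&(abs(w[:,1]+.388)<.14)&(w[:,2]>.1)&(w[:,2]<.2)
    p=w[k]
    if len(p)<20: print(n,'none');continue
    hi=p[p[:,2]>np.percentile(p[:,2],97)-.012]
    R=cv2.minAreaRect((hi[:,:2]*1000).astype(np.float32));print(n,'rect',np.round(R[0],1),np.round(R[1],1),round(R[2],1))
    th=np.radians(2.2);q=p[:,:2]-[.4878,-.388];l=np.stack([q@[np.cos(th),np.sin(th)],q@[-np.sin(th),np.cos(th)]],1)*1000
    o=[]
    for nm,X,Y in(('a',-66,-91),('b',-66,91),('c',66,-91),('d',66,91),('ab',-66,30),('cd',66,0),('ac',0,-91),('bd',0,91)):
        m=(abs(l[:,0]-X)<10)&(abs(l[:,1]-Y)<10);o.append(f'{nm}:{np.percentile(p[m,2],85)*1000:.1f}({m.sum()})' if m.sum()>5 else nm+':-')
    print(n,*o)
    m=(abs(l[:,0])<35)&(abs(l[:,1])<60);print('floor',(np.median(p[m,2])*1000).round(1) if m.any() else '-',m.sum())
E
python3 fin.py
```

```text
[ 0.4187 -0.4179  0.1494] [ 0.1  0.9 -3.9] 30.671695601195097 15.8
wrist rect [ 479.3 -430.5] [147.9 111.1] 5.5
wrist a:164.8(868) b:- c:164.0(478) d:- ab:- cd:163.8(622) ac:164.3(829) bd:-
floor 124.7 4295
side rect [ 482.4 -387. ] [141.  190.4] 2.2
side a:164.6(123) b:164.3(95) c:163.4(61) d:162.9(49) ab:164.3(78) cd:- ac:163.6(116) bd:163.4(113)
floor 124.0 605
scene rect [ 483.5 -383.1] [142.8 191.5] 2.2
scene a:- b:164.4(38) c:163.5(12) d:163.2(33) ab:162.1(87) cd:163.3(31) ac:163.8(37) bd:163.6(30)
floor 124.3 692
```

steer_hand:
  rows: [0,0.03,-0.05,0,0.2,0,0,0,0.03,-0.05,0,0.2,0,0,0,0.03,-0.05,0,0.2,0,0,0,0.03,-0.05,0,0.2,0,0,0,0.03,-0.05,0,0.2,0,0,0,0.03,-0.05,0,0.2,0,0,0,0.03,-0.05,0,0.2,0,0,0,0.03,-0.05,0,0.2,0,0]

```text
time_s: 16.75
tcp_pos: [0.4237, -0.4217, 0.1499]
ee_rot: [[0.039, -0.998, 0.05], [-0.999, -0.038, 0.01], [-0.008, -0.05, -0.999]]
wrist_force: [-0.0, 0.1, -3.9]
gripper_width: 0.09
gripper_force: 30.6
```

```bash
python3 fin.py
python3 - <<'E'
from h import *
c=load('scene_f');cv2.imwrite('pics/fin.png',c['pixels'][:,:,::-1])
for n in('scene','side'):
    w=cloud(load(n+'_f')).reshape(-1,3)
    for nm,x,y,rr,lo,hi in(('stack',.51,-.006,.12,.072,.083),('cruc',.48,.168,.04,.012,.053),('dish',.453,-.17,.035,.012,.03)):
        q=w[(abs(w[:,0]-x)<rr)&(abs(w[:,1]-y)<rr)&(w[:,2]>lo)&(w[:,2]<hi)];R=cv2.minAreaRect((q[:,:2]*1000).astype(np.float32));print(n,nm,np.round(R[0],1),np.round(R[1],1),round(R[2],1))
E
```

```text
[ 0.4237 -0.4217  0.1499] [-0.   0.1 -3.9] 30.585100119933486 16.75
wrist rect [ 484.4 -434.1] [148.4 111.1] 5.4
wrist a:165.3(842) b:- c:165.3(952) d:- ab:- cd:164.6(875) ac:165.2(975) bd:-
floor 125.7 3481
side rect [ 486.6 -391.5] [141.4 190. ] 2.1
side a:164.4(119) b:164.3(52) c:164.4(127) d:163.9(41) ab:164.6(91) cd:- ac:164.4(142) bd:164.4(87)
floor 124.5 724
scene rect [ 483.9 -387.3] [149.3 191.3] 2.0
scene a:- b:164.4(24) c:165.0(18) d:164.5(33) ab:163.4(57) cd:164.0(31) ac:162.9(51) bd:164.5(28)
floor 124.9 740
scene stack [509.   -4.1] [142.2 189.8] 9.9
scene cruc [481.1 171.6] [40.8 39. ] 7.4
scene dish [ 451.2 -166.8] [46.2 41. ] 30.7
side stack [507.5  -8.8] [141.6 190.5] 9.5
side cruc [480.2 166.4] [41.2 38.6] 52.7
side dish [ 452.1 -170.8] [43.4 44. ] 43.4
```

View pics/fin.png

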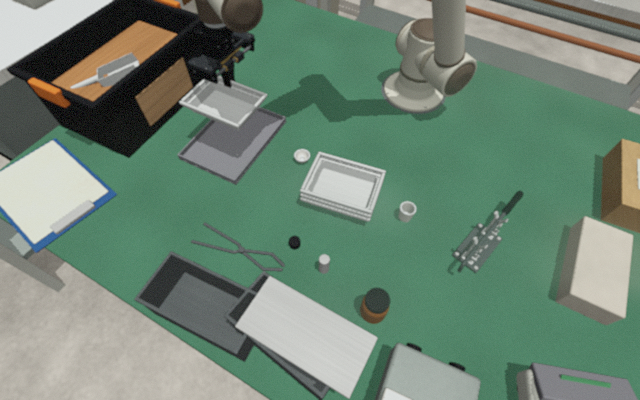

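The tray is level over the pan (222,102), the hook is in the clip (485,235), the stack of three is at (343,186), and nothing else has moved. Handing in.

```bash
python3 -c "
from station import r, eyes, workorder
print(workorder.finish_job())"
```

```text
the job is handed in; nothing more can be done
None
```

I handed the job in at about 17 s of the 58 s: the hook is down at the bottom of both forks and released, and the top tray came off with one corner raised first. It is held level about 10 cm above the middle of the catch pan, the stack, crucible and dish measured unmoved, and the last picture showed nothing else shifted; the hand-in returned no verdict.

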